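# Load the balls of a rod-lock head and hold its gland cap pressed home

## Task

Assemble the rod-lock head in its nest: put one steel ball into each of the three cups of the brass cage, then slip the gland cap over the guide pin so that it sits level on the balls, and press it down against the spring until its flange is fully home on the housing rim. Finish while still holding the cap down there, without letting go, so that the retaining clip can be fitted next. Leave the grease pot, the small cylinder and the piston rod where they stand.

Things in the scene. Friction and masses are not known exactly. Their poses are not given: they have to be found in the camera images.
- nest: Assembly nest, fixed to the bench: dark steel plate 120 x 120 x 10 mm with a screw in each corner; on it a round aluminium housing, diameter 119 mm up to 22 mm high, then an upright open tube, 114 mm outside and 100 mm inside. An air fitting sticks out level on the nest's own +x side, to 110 mm from the axis, 36 mm up. Origin on the axis at bench height, z up.
- rim (a point): Centre of the mouth of the nest's tube, level with its rim, 58 mm above the bench.
- mandrel_tip (a point): Tip of the steel guide pin on the nest's axis, 92 mm above the bench. The pin is 16 mm thick, its last 5 mm coned to 8 mm.
- cup_1 (a point): Centre of a ball when seated in cup 1: 61 mm above the bench with the cage up; it sinks with the cage. The brass cage is a disc in the mouth of the nest's tube with three round cups standing on it, 31 mm from the pin's axis, 120 degrees apart, each 26 mm wide inside, 34 mm outside, 6 mm deep. With the cage up the cup floors are 50 mm and the cup rims 56 mm above the bench.
- cup_2 (a point): The same for cup 2.
- cup_3 (a point): The same for cup 3.
- cage (a joint): How far the brass cage is pressed down, in m: 0 = up; 0.015 to 0.016 = the cap's flange is on the housing rim, with all balls in (own stop 0.018). Its spring pushes up with 5 N at 0 and 19 N at 0.016 (850 N/m). Cage and balls stay up by themselves; the cap's weight lowers it 0 to 3 mm. Keeping the cap home takes a push of 11 to 15 N.
- gland_cap: Gland cap, loose, aluminium, 0.24 to 0.39 kg, upright on the bench. From its underside up: a step of diameter 92 mm, 0 to 2 mm; flange of diameter 112 mm, 2 to 12 mm; grooved neck of diameter 32 mm, 12 to 52 mm. A bore of 22 mm runs right through. Origin on its axis at the underside, z up. Home, its underside is 56 mm above the bench; set on the balls and not pressed, 69 to 72 mm.
- air_gun: Blue air blow gun hanging on a wire between the robot's start and the work, fixed; 181 mm long along x, 27 mm thick, from 180 to 340 mm above the bench. Origin 40 mm below the foot of its handle. Part of the room: pass above it. The red coil hose beside it gives no resistance.
- ball_rail: White plastic ball rail, fixed to the bench: foot 46 x 150 x 6 mm, block 34 x 132 mm, top face 24 mm above the bench, with three holes of diameter 16 mm in a row along its own y axis at -42, 0 and +42 mm, a steel ball sitting on each. Origin at the centre of its underside, z up.
- ball_1_center (a point): Centre of steel ball 1, diameter 22 mm, 44 g. On the rail the centre is 31.5 mm above the bench, 7.5 mm above the rail's top. The three balls are alike and any ball may go into any cup.
- ball_2_center (a point): Centre of steel ball 2, alike.
- ball_3_center (a point): Centre of steel ball 3, alike.
- grease: Bystander: white grease pot with a red lid, diameter 69 mm, 54 mm high. Origin at the centre of its underside.
- small_cylinder: Bystander: small square pneumatic cylinder standing on its own with its rod up, 53 x 52 mm, 106 mm high. Origin at the centre of its underside.
- piston_rod: Bystander: bright piston rod lying on the bench, 16 mm thick, 148 mm long along its own y axis. Origin near its middle, at bench height.
Things that resemble listed ones, but are neither listed nor needed, are in the scene too. Of the things that look like the gland_cap, the larger one is meant.

How it is judged:
On the way, in this order (a step that is already met when the one before it is completed fails the run):
1. each of the three cups of the cage holds one ball, the balls let go (distance between any of ball_1_center, ball_2_center, ball_3_center and cup_1 below 0.006 m and distance between any of ball_1_center, ball_2_center, ball_3_center and cup_2 below 0.006 m and distance between any of ball_1_center, ball_2_center, ball_3_center and cup_3 below 0.006 m and contact force between the fingers and ball_1 below 0.2 N and contact force between the fingers and ball_2 below 0.2 N and contact force between the fingers and ball_3 below 0.2 N), for 0.2 s.
2. the cap is on the guide pin, level, over the three loaded cups (distance between any of ball_1_center, ball_2_center, ball_3_center and cup_1 below 0.006 m and distance between any of ball_1_center, ball_2_center, ball_3_center and cup_2 below 0.006 m and distance between any of ball_1_center, ball_2_center, ball_3_center and cup_3 below 0.006 m and horizontal distance between gland_cap and nest below 0.004 m and angle between gland_cap's own z axis and vertical below 0.05 rad and z of gland_cap in the frame of nest below 0.08 m), for 0.1 s.
At the end, for the whole second after the job is handed in: One ball in each cup (centre within 6 mm of its seated place), the cap level (within 0.05 rad) and on the nest's axis within 4 mm, its flange home on the rim to within 1.7 mm with the cage pressed down at least 13.5 mm, at rest, and the robot still pushing on or gripping the cap with over 3 N (distance between any of ball_1_center, ball_2_center, ball_3_center and cup_1 below 0.006 m and distance between any of ball_1_center, ball_2_center, ball_3_center and cup_2 below 0.006 m and distance between any of ball_1_center, ball_2_center, ball_3_center and cup_3 below 0.006 m and horizontal distance between gland_cap and nest below 0.004 m and angle between gland_cap's own z axis and vertical below 0.05 rad and contact force between any of the fingers, the arm and gland_cap above 3 N and value of joint cage above 0.0135 m and z of gland_cap in the frame of nest below 0.0577 m and linear speed of gland_cap below 0.02 m/s); the arm keeps its last pose, push and grip.
It fails at once if the grease pot is shifted by more than 30 mm or tipped (distance of grease from where it was at the start of the episode above 0.03 m or angle between grease's own z axis and vertical above 0.4 rad).
It fails at once if the small cylinder is shifted by more than 30 mm or tipped (distance of small_cylinder from where it was at the start of the episode above 0.03 m or angle between small_cylinder's own z axis and vertical above 0.4 rad).
It fails at once if the piston rod is shifted by more than 30 mm or tipped (distance of piston_rod from where it was at the start of the episode above 0.03 m or angle between piston_rod's own z axis and vertical above 0.4 rad).
It also fails if it takes over 72 s, if anything falls off the work surface, if the arm or the gripper's body presses on something with over 40 N, if the wrist force passes 120 N, or if a joint passes its speed limit or range.

## Robot

A 6-joint arm with a two-finger parallel gripper is mounted at the origin on a cart in front of the work surface, level with it; the furniture and walls round the work are solid. World frame = base frame: x ahead of the robot, y to its left, z up, the work surface at z = 0. Lengths are in m, angles in rad, forces in N, time in s.
With the tool pointing down it reaches from about 0.35 to 0.725 m from the base axis. Payload 4.3 kg.
Tool frame: the origin (TCP) lies on the centre line of the jaws, within the pads' length; the fingertips stand 8 mm ahead of it and the grasp point (between the pads) lies 11 mm behind it (ctrl.finger_overhang is the distance from the TCP to the fingertips, in m); y points along the fingers, x is the direction in which the jaws open and shut, and the axes are right-handed (so a half turn about y gives the same grasp; the last joint's range is limited). The gripper opens to 85 mm and grips with 20 to 120 N. Pads are 22 mm wide; open, the fingers measure 114 mm over their backs; the gripper's body (76 mm by 85 mm) begins 54 mm behind the grasp point. The pads swing forward as they close: fully open they stand 13 mm farther back than shut.
Start: joints at [-0.11, 0.377, 0.081, 1.274, 0, 1.46], TCP at [0.575, 0, 0.239] pointing down, gripper open.
Joint ranges: [-2.72, 2.72], [-0.84, 1.66], [-1.02, 1.22], [-1.77, 2.12], [-1.37, 1.28], [-3.14, 3.14]. Speed limits (rad/s): [2.57, 2.57, 3.14, 3.14, 3.14, 3.14].

## Interface

Orientations are given as a rotation vector (axis times angle).
In Python, from station import ctrl gives the robot as it stands. Calls block until the motion is done:
- ctrl.reach(position, orientation): joint-space move of the TCP to a pose.
- ctrl.move_straight(position, ori=None, speed=0.15): straight line of the TCP; ori=None keeps the orientation; speed is the mean speed in m/s.
- ctrl.set_joints(angles): joint-space move.
- ctrl.gripper_to(opening, grasp_force=None): finger opening in m; grasp_force is the grip in N (None keeps the last); returns when the fingers have stopped.
- ctrl.wait(seconds).
- ctrl.ik(position, orientation): joint angles nearest the present ones, or None.
- ctrl.capture(name): name is "scene" or "side" or "wrist"; returns (picture, depth): 420x560x3 uint8, red, green, blue; 420x560 float32, m along the optical axis (not along the pixel's ray), 0 where there is no reading.
- ctrl.camera_params(name): a dict with "fx", "fy", "cx", "cy" (pixels), "position" and "attitude" of the camera in the world. Camera axes: x right, y up, looking along -z (the intrinsics and any distortion apply to the point x, -y, -z); pixel columns grow to the right and rows downward; lengths in m; the calibration is good to about 2 mm. A picture is of the moment at which its call begins: read the wrist's pose just before it. camera_params takes no time and is no camera call; for the wrist camera it gives the pose at the moment of the call.
A pose or a line that the arm cannot do raises ctrl.Unreachable and nothing moves.
- ctrl.sign_off(): hands the job in, once; it reports no verdict.
Readings, each from a call of its own:
- ctrl.get_time_s(): time.
- ctrl.get_qpos(): joint angles.
- ctrl.get_dq(): joint speeds.
- ctrl.get_joint_torque(): joint torques, N m.
- ctrl.get_eef_pos(): TCP position.
- ctrl.get_eef_rot(): TCP orientation.
- ctrl.get_contact_force(): force on the tool from outside, world axes, zero at the start.
- ctrl.get_ft_torque(): the same for the moment, N m.
- ctrl.get_grip_width(): finger opening in m.
Only numpy, scipy, OpenCV 4.12 (cv2) and the standard library are available. Lean on these libraries where they do the work, as an engineer would, in place of code of your own. Each camera call takes 0.05 s, during which the arm holds its last target. There are 200 camera calls.

## Working session

There is one attempt and no reset: what is moved stays moved. The work goes in short steps, each a Python script; the robot and the scene stay as the last script left them, time stands still between calls to the robot, and variables do not carry over. Pictures are saved under pics/ and viewed, about 8 in all and at most 12, crops included, and the job is handed in when it is done.

```bash
mkdir -p pics; ls; cat > h.py <<'E'
import numpy as np, cv2
from scipy.spatial.transform import Rotation as R
from station import ctrl
def snap(n,f):
    cp=ctrl.camera_params(n); im,d=ctrl.capture(n)
    cv2.imwrite('pics/'+f+'.png',im[:,:,::-1]); np.savez('pics/'+f+'.npz',im=im,d=d,**{k:np.array(v) for k,v in cp.items()})
    return im,d,cp
def load(f): return np.load('pics/'+f+'.npz')
def rot(a):
    a=np.array(a); return R.from_matrix(a) if a.shape==(3,3) else (R.from_quat(a) if a.size==4 else R.from_rotvec(a))
def cloud(z):
    d=z['d'];v,u=np.mgrid[:d.shape[0],:d.shape[1]]
    c=np.stack([(u-z['cx'])/z['fx']*d,-(v-z['cy'])/z['fy']*d,-d],-1)
    return c@rot(z['attitude']).as_matrix().T+z['position']
def ray(z,u,v,h):
    "world point on plane z=h seen at pixel"
    w=rot(z['attitude']).apply([(u-z['cx'])/z['fx'],-(v-z['cy'])/z['fy'],-1]); p=z['position']
    return p+w*(h-p[2])/w[2]
E
python3 - <<'E'
from h import *
for n in ['scene','side','wrist']:
    im,d,cp=snap(n,n+'0'); print(n,{k:(np.round(v,4).tolist() if not isinstance(v,str) else v) for k,v in cp.items()})
print(ctrl.get_time_s(),ctrl.get_eef_rot(),ctrl.finger_overhang)
a=[cv2.imread(f'pics/{n}0.png') for n in ('scene','side')]
E
```

```text
pics
scene {'fx': 495.7612, 'fy': 495.7612, 'cx': 277.2382, 'cy': 202.7227, 'position': [-0.1673, 0.7544, 1.0335], 'attitude': [0.3877, -0.8641, -2.1389]}
side {'fx': 454.8426, 'fy': 454.8426, 'cx': 287.0181, 'cy': 206.7135, 'position': [0.3085, 1.0884, 0.651], 'attitude': [0.1486, -1.47, -2.5448]}
wrist {'fx': 365.4489, 'fy': 365.4489, 'cx': 276.2197, 'cy': 212.0782, 'position': [0.5753, 0.0759, 0.3739], 'attitude': [-0.3026, 0.0019, 0.0001]}
0.15 [-1.57064311e+00  1.25775949e-03  1.25918597e-03] 0.008
```

View pics/scene0.png

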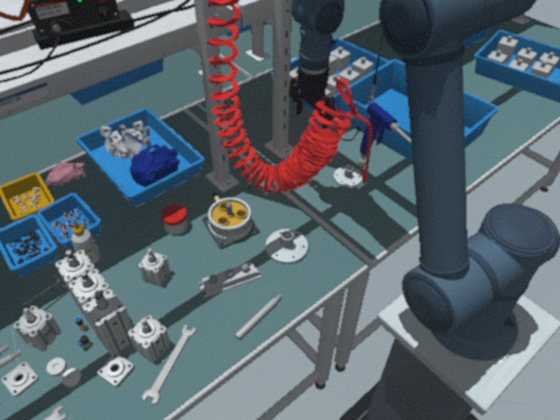

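View pics/side0.png

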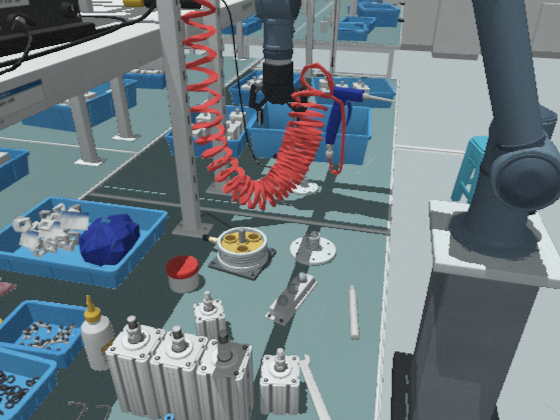

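The pictures show these things (scene picture / side picture pixels):
- **Nest:** (230,218) / (242,250).
- **Ball rail:** (230,278) / (292,298).
- **Grease pot:** (174,220).
- **Small cylinder:** (153,267).
- **Piston rod:** (258,316).
- **Cap candidates:** (288,246) and (349,177).

I'll compare the cap sizes by depth and enlarge one crop.

```bash
python3 - <<'E'
from h import *
z=load('scene0'); im=z['im'][:,:,::-1]
c=cv2.resize(im[165:345,140:380],None,fx=3.3,fy=3.3,interpolation=cv2.INTER_CUBIC); cv2.imwrite('pics/crop1.png',c)
for n,pts in dict(scene=[(230,203),(288,235),(349,170),(210,284),(232,275),(250,268),(174,212),(153,254),(258,316),(280,297),(238,336),(380,120)],side=[(242,232),(312,240),(304,187),(280,305),(293,288),(302,280)]).items():
    z=load(n+'0');C=cloud(z)
    for p in pts: print(n,p,C[p[1],p[0]].round(4))
# flange sizes
z=load('scene0');C=cloud(z)
for (u0,u1,v0,v1) in [(258,318,220,270),(328,368,160,192)]:
    P=C[v0:v1,u0:u1].reshape(-1,3); P=P[(abs(P[:,2]-.012)<.006)]
    # component
    (x,y),r=cv2.minEnclosingCircle(P[:,:2].astype(np.float32)); print('flange',len(P),x,y,r, P.min(0),P.max(0))
E
```

```text
scene (230, 203) [0.592  0.2596 0.093 ]
scene (288, 235) [0.4482 0.1815 0.0342]
scene (349, 170) [ 0.5187 -0.1217  0.0378]
scene (210, 284) [0.461  0.423  0.0219]
scene (232, 275) [0.4403 0.3708 0.0343]
scene (250, 268) [0.4354 0.3191 0.0228]
scene (174, 212) [0.689  0.3758 0.0585]
scene (153, 254) [0.5796 0.499  0.0865]
scene (258, 316) [0.3203 0.3864 0.0141]
scene (280, 297) [0.3282 0.3118 0.0108]
scene (238, 336) [0.3104 0.4526 0.0119]
scene (380, 120) [ 0.402  -0.0613  0.3168]
side (242, 232) [0.5924 0.266  0.0831]
side (312, 240) [0.4403 0.2065 0.0466]
side (304, 187) [ 0.5216 -0.1213  0.0111]
side (280, 305) [0.4695 0.4069 0.0149]
side (293, 288) [0.4492 0.3776 0.0394]
side (302, 280) [0.4377 0.3397 0.0325]
flange 974 0.4465169608592987 0.1856042742729187 0.10104459524154663 [0.34618961 0.09113588 0.00600733] [0.54684432 0.27889645 0.01795904]
flange 378 0.5286540985107422 -0.11566136032342911 0.07783588767051697 [ 0.45103743 -0.18566359  0.00603121] [ 0.58437736 -0.03850046  0.01730097]
```

View pics/crop1.png

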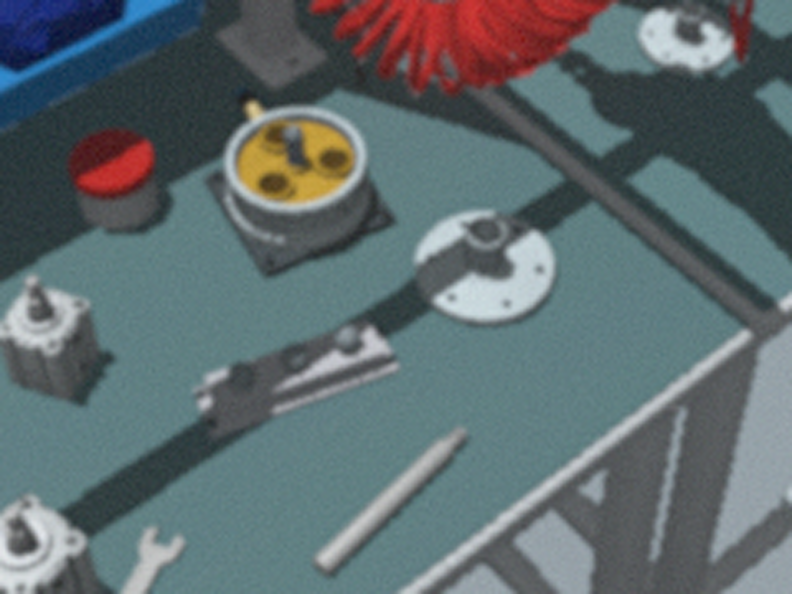

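The larger candidate at (288,246) is about 110 mm wide, matching the 112 mm flange. The other, at (349,177), is far narrower, so I'm taking the first as the gland cap. The crop also shows three open cups, the pin, and three balls on the rail. Next I need the extent of the air gun.

```bash
python3 - <<'E'
from h import *
for n in ['scene','side']:
    z=load(n+'0');C=cloud(z);hsv=cv2.cvtColor(z['im'],cv2.COLOR_RGB2HSV)
    m=(hsv[...,0]>105)&(hsv[...,0]<128)&(hsv[...,1]>120)&(C[...,2]>.15)&(C[...,2]<.4)&(C[...,1]<.3)&(C[...,0]<.7)&(z['d']>0)
    P=C[m];print(n,len(P),np.percentile(P,[2,50,98],axis=0).round(3).tolist())
z=load('scene0')
for u,v in [(213,278.6),(229.7,273.5),(245.8,268)]: print('ball',ray(z,u,v,.0315).round(4))
for u,v in [(140+290/3.3,165+132/3.3)]: print('pin',ray(z,u,v,.092).round(4))
print('cap top', ray(z,140+488/3.3,165+232/3.3,.052).round(4), 'flange',ray(z,140+485/3.3,165+266/3.3,.011).round(4))
E
```

```text
scene 724 [[0.371, -0.084, 0.193], [0.418, -0.069, 0.314], [0.509, -0.008, 0.336]]
side 836 [[0.374, -0.079, 0.185], [0.43, -0.07, 0.282], [0.457, -0.057, 0.334]]
ball [0.4633 0.4115 0.0315]
ball [0.4492 0.3713 0.0315]
ball [0.4369 0.3308 0.0315]
pin [0.5905 0.2677 0.092 ]
cap top [0.4366 0.1926 0.052 ] flange [0.4368 0.1944 0.011 ]
```

View pics/wrist0.png

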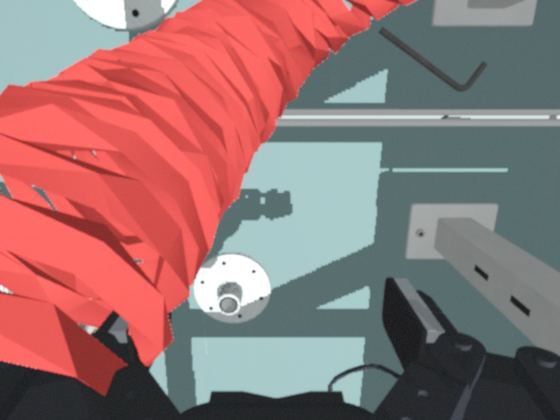

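```bash
python3 - <<'E'
from h import *
D=[-np.pi/2,0,0]
print(ray(load('scene0'),223,183,0))
ctrl.move_straight([.575,0,.40],speed=.4)
ctrl.reach([.51,.27,.40],D)
snap('wrist','w1'); print(ctrl.get_time_s(),ctrl.get_eef_pos(),ctrl.get_qpos())
cv2.imwrite('pics/w1b.png',cv2.resize(cv2.imread('pics/w1.png'),(800,600),interpolation=cv2.INTER_CUBIC))
E
```

```text
[0.74714949 0.17714612 0.        ]
1.925 [0.51049259 0.26869973 0.399563  ] [ 3.74875405e-01  4.23752867e-01  5.67249718e-01  1.71515468e+00
 -5.97367189e-04  1.94748182e+00]
```

View pics/w1b.png

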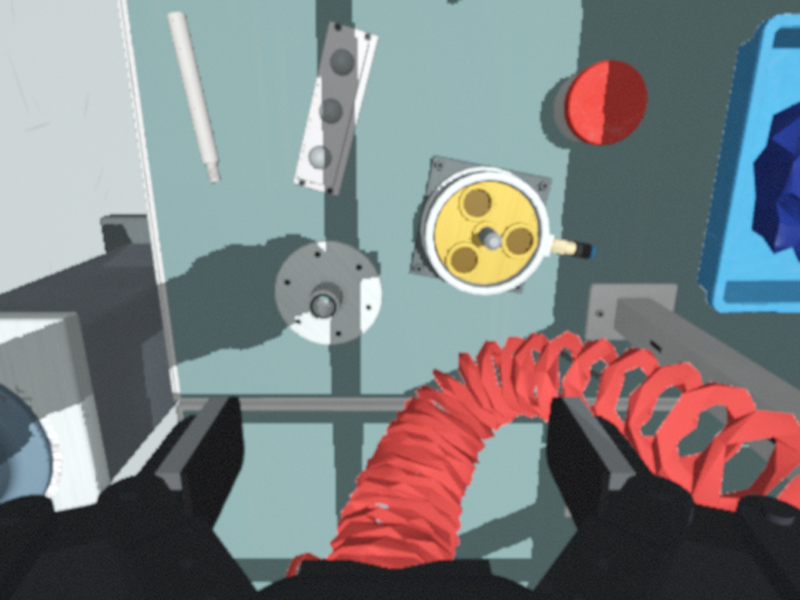

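The wrist picture (800 px scale) shows:
- **Balls:** (343,62), (331,111) and (320,157).
- **Nest:** rim centre about (490,231), pin tip about (489,237), cups at (477,203), (520,240) and (463,261), air fitting pointing towards +x.
- **Cap:** neck top (322,305), flange (329,293).

I'll refine these by ray casting, with depth fits as a cross-check.

```bash
python3 - <<'E'
from h import *
from scipy.optimize import least_squares as LS
z=load('w1');C=cloud(z);ok=z['d']>0
P_=lambda u,v,h: ray(z,u*.7,v*.7,h)[:2].round(4)
print('balls',[P_(u,v,.0315) for u,v in [(343,62),(331,111),(320,157)]])
print('pin',P_(487,236,.092),'rim',P_(489,231,.058),'cups',[P_(u,v,.055) for u,v in [(477,203),(520,240),(463,261)]])
print('cap',P_(322,305,.052),P_(329,293,.012))
def circ(P,r,c0):
    s=LS(lambda q:np.hypot(P[:,0]-q[0],P[:,1]-q[1])-r,c0,loss='soft_l1',f_scale=.002);return s.x.round(4)
n0=P_(489,231,.058);d=np.hypot(C[...,0]-n0[0],C[...,1]-n0[1])
m=ok&(d<.065)&(d>.044)&(abs(C[...,2]-.058)<.004);print('rimdepth',m.sum(),circ(C[m],.0535,n0),C[m][:,2].mean())
m=ok&(d<.014)&(C[...,2]>.07);print('pin depth',C[m].mean(0).round(4),C[m].max(0))
c0=P_(329,293,.012);d=np.hypot(C[...,0]-c0[0],C[...,1]-c0[1])
m=ok&(d<.075)&(abs(C[...,2]-.012)<.005);M=m.astype(np.uint8)
cs=max(cv2.findContours(M,0,cv2.CHAIN_APPROX_NONE)[0],key=len)[:,0];print('flange depth',circ(C[cs[:,1],cs[:,0]],.056,c0),C[m][:,2].mean())
m=ok&(d<.03)&(C[...,2]>.045)&(C[...,2]<.06);print('neck top',m.sum(),C[m].mean(0))
for u,v in [(343,62),(331,111),(320,157)]:
    b=P_(u,v,.0315);m=ok&(np.hypot(C[...,0]-b[0],C[...,1]-b[1])<.014)&(C[...,2]>.029);P=C[m]
    s=LS(lambda q:np.linalg.norm(P-[q[0],q[1],.0315],axis=1)-.011,b,loss='soft_l1',f_scale=.002);print('ball',m.sum(),s.x.round(4))
E
```

```text
balls [array([0.4651, 0.4101]), array([0.453 , 0.3695]), array([0.4413, 0.3294])]
pin [0.5895 0.2661] rim [0.5971 0.2646] cups [array([0.5854, 0.2897]), array([0.6268, 0.2557]), array([0.5747, 0.2358])]
cap [0.44   0.1916] [0.4419 0.1921]
rimdepth 1537 [0.595  0.2612] 0.05840959912763283
pin depth [0.594  0.262  0.0878] [0.60280779 0.26821705 0.09474164]
flange depth [0.4412 0.191 ] 0.013086594390788074
neck top 276 [0.44135536 0.19194939 0.05205775]
ball 260 [0.4644 0.4096]
ball 241 [0.4527 0.3694]
ball 222 [0.4409 0.329 ]
```

```bash
cat >> h.py <<'E'
def ori(yaw): return (R.from_euler('z',yaw)*R.from_euler('x',-np.pi/2)).as_rotvec()
RAIL=np.deg2rad(-16.3)
B=np.array([[.4646,.4097],[.4528,.3694],[.4411,.3291]])
def st(s): print(s,round(ctrl.get_time_s(),2),np.round(ctrl.get_eef_pos(),4),'w',round(ctrl.get_grip_width(),4),'F',np.round(ctrl.get_contact_force(),1),flush=True)
def pick(i):
    b=B[i]; ctrl.gripper_to(.05)
    ctrl.reach([*b,.12],ori(RAIL)); ctrl.move_straight([*b,.0335],speed=.15); st('down')
    ctrl.gripper_to(.0,25); st('closed')
    ctrl.move_straight([*b,.13],speed=.2); st('up')
E
python3 - <<'E'
from h import *
pick(2)
ctrl.reach([.595,.215,.20],ori(0)); st('look'); snap('wrist','w2')
cv2.imwrite('pics/w2b.png',cv2.resize(cv2.imread('pics/w2.png'),(800,600),interpolation=cv2.INTER_CUBIC))
E
```

```text
down 4.22 [0.4423 0.3296 0.0346] w 0.0501 F [ 0.8 -0.3  0.4]
closed 4.59 [0.4405 0.3302 0.0347] w 0.0201 F [-3.6  2.   5.4]
up 5.22 [0.4411 0.3289 0.1296] w 0.02 F [ 0.2  0.1 -0.1]
look 6.06 [0.5935 0.2152 0.1981] w 0.0199 F [-0.5  0.2 -0.5]
```

View pics/w2b.png

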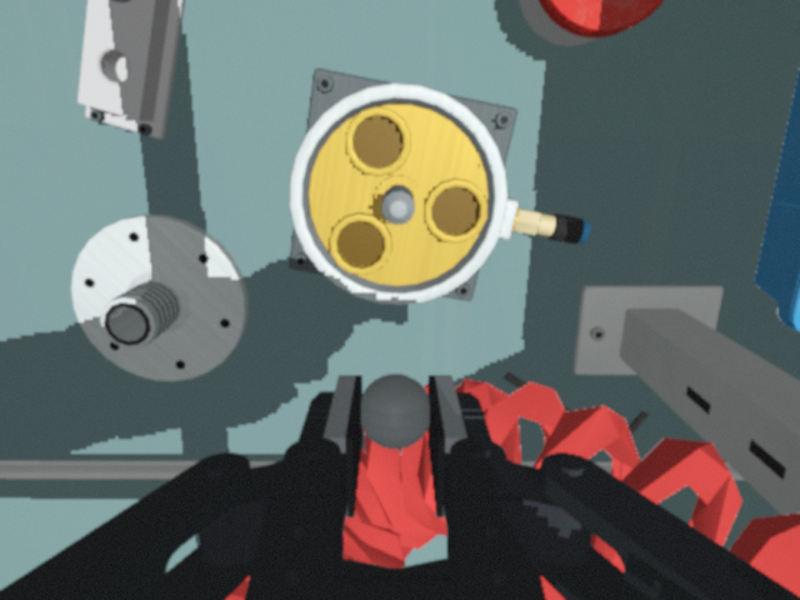

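The ball is held between the pad tips at (395,410). The nest is seen clearly: cups at (378,141), (456,210) and (361,244), rim centre (398,194), pin tip (399,208).

```bash
python3 - <<'E'
from h import *
from scipy.optimize import least_squares as LS
z=load('w2');C=cloud(z);ok=z['d']>0
P_=lambda u,v,h: ray(z,u*.7,v*.7,h)[:2]
cu=np.array([P_(u,v,.056) for u,v in [(378,141),(456,210),(361,244)]])
print('cups',cu.round(4),cu.mean(0).round(4),'rim',P_(398,194,.058).round(4),'pin',P_(399,209,.092).round(4),'ball',P_(395,410,.196).round(4))
f=lambda q:(np.array([q[:2]+.031*np.array([np.cos(q[2]+a),np.sin(q[2]+a)]) for a in np.deg2rad([120,0,240])])-cu).ravel()
s=LS(f,[.595,.261,-.17]);print('fit',s.x.round(4),np.abs(s.fun).max())
d=np.hypot(C[...,0]-.595,C[...,1]-.261)
m=ok&(d<.062)&(d>.046)&(abs(C[...,2]-.058)<.004);P=C[m]
q=LS(lambda q:np.hypot(P[:,0]-q[0],P[:,1]-q[1])-.0535,[.595,.261],loss='soft_l1',f_scale=.002).x;print('rim depth',q.round(4),P[:,2].mean())
m=ok&(d<.014)&(C[...,2]>.085);print('pin',C[m].mean(0).round(4))
m=ok&(np.hypot(C[...,0]-.5935,C[...,1]-.215)<.02)&(C[...,2]>.18)&(C[...,2]<.215);P=C[m];print('held',P.min(0),P.max(0))
d=np.hypot(C[...,0]-.4412,C[...,1]-.1915)
m=ok&(d<.075)&(abs(C[...,2]-.012)<.005);cs=max(cv2.findContours(m.astype(np.uint8),0,cv2.CHAIN_APPROX_NONE)[0],key=len)[:,0];P=C[cs[:,1],cs[:,0]]
print('flange',LS(lambda q:np.hypot(P[:,0]-q[0],P[:,1]-q[1])-.056,[.441,.191],loss='soft_l1',f_scale=.002).x.round(4),'flange px',P_(159,298,.012),'top',P_(128,324,.052))
print(np.round(z['position'],4),ctrl.get_eef_pos())
E
```

```text
cups [[0.5852 0.2905]
 [0.626  0.2558]
 [0.5755 0.2376]] [0.5956 0.2613] rim [0.5954 0.2643] pin [0.5958 0.2608] ball [0.5942 0.2151]
fit [ 0.5956  0.2613 -0.1804] 7.481283371923997e-05
rim depth [0.5954 0.261 ] 0.05843962147636711
pin [0.5953 0.2613 0.0908]
held [0.5746856  0.20334732 0.1901415 ] [0.61247334 0.2267782  0.21499227]
flange [0.4413 0.191 ] flange px [0.44155671 0.19386895] top [0.44068745 0.19038493]
[0.5947 0.2912 0.3335] [0.59313388 0.21573371 0.19824893]
```

```bash
cat >> h.py <<'E'
N=np.array([.5955,.2612]); PHI=-.1804
def fine(p,yaw,speed=.1):
    "straight move, then one correction of the residual"
    p=np.array(p,float); ctrl.move_straight(p,ori(yaw),speed=speed); ctrl.wait(.15)
    e=p-np.mean([ctrl.get_eef_pos() for _ in range(5)],axis=0)
    if np.linalg.norm(e)>.0006: ctrl.move_straight(p+np.clip(e,-.004,.004),ori(yaw),speed=.03); ctrl.wait(.1)
def place(k):
    a=PHI+np.deg2rad([120,0,240][k]); c=N+.031*np.array([np.cos(a),np.sin(a)])
    yaw=(a+np.pi/2+np.pi/2)%np.pi-np.pi/2
    q=ctrl.ik([*c,.14],ori(yaw)); print('yaw',np.rad2deg(yaw).round(1),'q',None if q is None else np.round(q,2))
    ctrl.reach([*c,.14],ori(yaw)); fine([*c,.085],yaw,.15); fine([*c,.0675],yaw,.05); st('place')
    ctrl.gripper_to(.034); ctrl.wait(.1); st('open'); ctrl.move_straight([*c,.14],speed=.2)
E
python3 - <<'E'
from h import *
place(0)
z=ctrl.get_eef_pos()
ctrl.reach([.55,.25,.20],ori(0)); snap('wrist','w3'); st('look')
cv2.imwrite('pics/w3c.png',cv2.imread('pics/w3.png')[0:290,:])
E
```

```text
yaw 19.7 q [0.36 0.58 0.14 1.13 0.   1.59]
place 8.21 [0.5852 0.2905 0.0677] w 0.0199 F [-0.7 -0.2 -0.3]
open 8.6 [0.5852 0.2904 0.0677] w 0.0344 F [0.3 0.1 0.2]
look 9.58 [0.5493 0.2498 0.1983] w 0.0345 F [-0.3 -0.2 -0.3]
```

View pics/w3c.png

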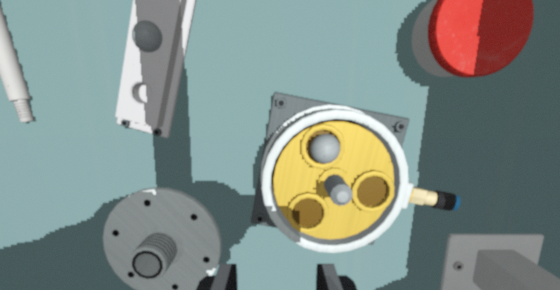

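Ball seated in cup 1 at (325,148). Doing the other two now.

```bash
python3 - <<'E'
from h import *
for k in (1,2):
    a=PHI+np.deg2rad([120,0,240][k]); c=N+.031*np.array([np.cos(a),np.sin(a)]); yaw=(a+np.pi)%np.pi-np.pi/2
    print(k,yaw,[np.round(q,2) if q is not None else None for q in (ctrl.ik([*c,h],ori(y)) for h in (.14,.0675) for y in (yaw,(a+np.pi)%np.pi-np.pi/2))])
pick(1)
assert ctrl.get_grip_width()>.015
place(2)
pick(0)
assert ctrl.get_grip_width()>.015
place(1)
ctrl.gripper_to(.085)
ctrl.reach([.50,.25,.22],ori(0)); snap('wrist','w4'); st('look')
cv2.imwrite('pics/w4c.png',cv2.resize(cv2.imread('pics/w4.png')[0:320,60:500],None,fx=1.8,fy=1.8))
E
```

```text
1 1.3903963267948964 [array([0.29, 0.63, 0.23, 1.17, 0.  , 0.47]), array([0.29, 0.63, 0.23, 1.17, 0.  , 0.47]), array([0.29, 0.67, 0.11, 1.01, 0.  , 0.47]), array([0.29, 0.67, 0.11, 1.01, 0.  , 0.47])]
2 -0.7039987755982988 [array([0.29, 0.52, 0.04, 1.09, 0.  , 2.56]), array([0.29, 0.52, 0.04, 1.09, 0.  , 2.56]), array([ 0.29,  0.57, -0.07,  0.93,  0.  ,  2.56]), array([ 0.29,  0.57, -0.07,  0.93,  0.  ,  2.56])]
down 11.33 [0.4542 0.3694 0.0345] w 0.0501 F [ 0.3 -0.2  0.5]
closed 11.7 [0.4522 0.3705 0.0347] w 0.0197 F [-4.9  1.2  6.4]
up 12.33 [0.4528 0.3692 0.1295] w 0.0198 F [-0.   0.2 -0.8]
yaw -40.3 q [0.29 0.52 0.04 1.09 0.   2.56]
place 14.72 [0.5756 0.2376 0.0677] w 0.02 F [ 0.6 -0.5 -0.6]
open 15.11 [0.5756 0.2376 0.0677] w 0.0344 F [ 0.1 -1.  -0.3]
down 17.48 [0.4657 0.4095 0.0343] w 0.05 F [ 0.4 -0.3 -0.1]
closed 17.85 [0.4639 0.4108 0.0348] w 0.0203 F [-5.1  1.1  5.9]
up 18.48 [0.4646 0.4094 0.1293] w 0.0197 F [-0.4  0.4 -1.1]
yaw 79.7 q [0.29 0.63 0.23 1.17 0.   0.47]
place 21.86 [0.6262 0.2557 0.0677] w 0.02 F [ 0.  -0.2  0.1]
open 22.25 [0.6261 0.2557 0.0677] w 0.0345 F [ 0.1 -0.7  0.1]
look 24.67 [0.5002 0.25   0.2197] w 0.085 F [0.7 0.2 0.4]
```

View pics/w4c.png

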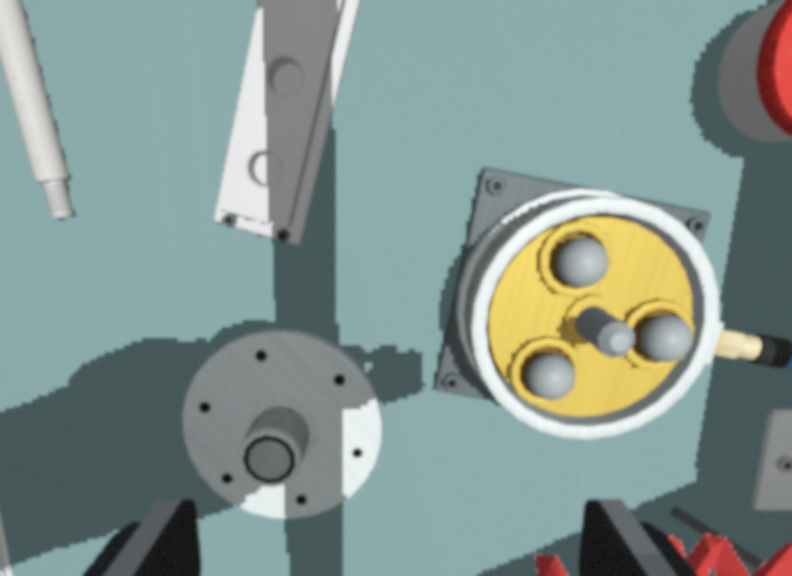

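All three balls sit in their cups, at (581,262), (664,337) and (550,375). Next I'll grasp the cap: close once at yaw 90° to centre it, then grip at yaw 0, and stop above the pin to check.

```bash
python3 - <<'E'
from h import *
c=np.array([.4412,.1915])
ctrl.reach([*c,.11],ori(np.pi/2)); ctrl.gripper_to(.06); fine([*c,.024],np.pi/2,.15); st('down')
ctrl.gripper_to(0,20); st('closed90'); ctrl.gripper_to(.06); ctrl.move_straight([*c,.075],speed=.2)
ctrl.reach([*c,.076],ori(0)); fine([*c,.024],0,.15); st('down')
ctrl.gripper_to(0,100); ctrl.wait(.2); st('closed0')
ctrl.move_straight([*c,.17],speed=.2); ctrl.wait(.2); st('lift')
ctrl.reach([*N,.17],ori(0)); fine([*N,.143],0,.1); ctrl.wait(.2); st('over')
snap('wrist','w5'); snap('side','s5')
a=cv2.imread('pics/w5.png'); b=cv2.resize(cv2.imread('pics/s5.png')[140:300,170:380],(560,427))
cv2.imwrite('pics/v5.png',cv2.resize(np.vstack([a,b]),None,fx=.7,fy=.7))
E
```

```text
down 27.73 [0.4401 0.1912 0.023 ] w 0.0598 F [-0.3 -0.6 -0.2]
closed90 28.08 [0.4401 0.1913 0.023 ] w 0.0308 F [-1.6 -0.2  1.5]
down 31.28 [0.4402 0.1912 0.0231] w 0.06 F [ 1.2 -0.3 -0.1]
closed0 31.86 [0.4402 0.1912 0.0233] w 0.0293 F [-1.  -0.5  5.3]
lift 32.94 [0.4401 0.1912 0.1685] w 0.0297 F [-0.2 -0.1 -3.7]
over 34.77 [0.5952 0.2611 0.1418] w 0.0293 F [ 0.4  0.1 -4. ]
```

View pics/v5.png

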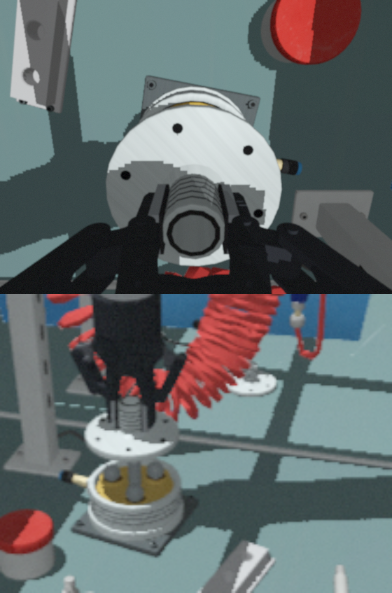

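The cap is held level over the pin, centred in the jaws, with a weight of about 4 N. Now I lower it in steps with force checks.

```bash
python3 - <<'E'
from h import *
p=lambda z:[*N,z]
for h in (.115,.100,.094,.089,.084,.081,.0795,.0785,.0775,.0765,.0755,.0745,.0735):
    ctrl.move_straight(p(h),ori(0),speed=.06); ctrl.wait(.15); st(h)
    F=np.mean([ctrl.get_contact_force() for _ in range(5)],axis=0); z=ctrl.get_eef_pos()[2]
    if np.hypot(F[0],F[1])>10 or F[2]>25 : break
snap('wrist','w6'); snap('side','s6')
a=cv2.imread('pics/w6.png'); b=cv2.resize(cv2.imread('pics/s6.png')[140:300,170:380],(560,427))
cv2.imwrite('pics/v6.png',cv2.resize(np.vstack([a,b]),None,fx=.7,fy=.7))
E
```

```text
0.115 35.62 [0.5959 0.2613 0.1155] w 0.0297 F [ 0.2  0.4 -3.1]
0.1 36.17 [0.5957 0.2613 0.1002] w 0.0292 F [ 0.7 -0.1 -4. ]
0.094 36.58 [0.5958 0.2613 0.0945] w 0.0294 F [ 0.1  1.  -0.5]
0.089 36.98 [0.5959 0.2613 0.0896] w 0.0294 F [-0.1  0.4  2.8]
0.084 37.38 [0.5962 0.2614 0.0851] w 0.0293 F [0.2 0.7 7.4]
0.081 37.77 [0.5967 0.2616 0.0827] w 0.0297 F [0.1 0.3 8.3]
0.0795 38.17 [0.597  0.2617 0.0815] w 0.0295 F [ 0.4  0.2 10.4]
0.0785 38.58 [0.5971 0.2618 0.0807] w 0.0293 F [-0.3 -0.4 10. ]
0.0775 38.98 [0.5973 0.2618 0.0799] w 0.0293 F [-0.7  0.5 10.5]
0.0765 39.38 [0.5974 0.2618 0.0795] w 0.0297 F [-1.5 -1.  14.3]
0.0755 39.77 [0.5975 0.2619 0.0794] w 0.0295 F [-2.4 -1.4 18.6]
0.0745 40.17 [0.5975 0.2619 0.0793] w 0.0297 F [-3.9 -1.5 23.9]
0.0735 40.58 [0.5975 0.2619 0.0792] w 0.0293 F [-5.7 -2.7 28.1]
```

View pics/v6.png

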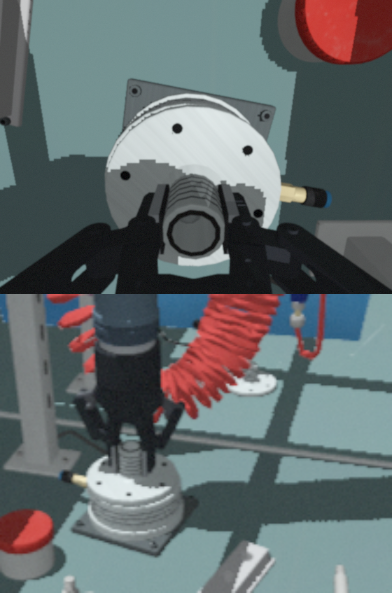

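A stiff stop at TCP z = 0.0793, against about 0.0791 expected, shows the flange is on the rim. The compliant arm drifted 2 mm in x, so I'll ease off, shift back and press again.

```bash
python3 - <<'E'
from h import *
X,Y=N+[-.0022,-.0007]
for q in ([N[0],N[1],.078],[X,Y,.078],[X,Y,.0745]):
    ctrl.move_straight(q,ori(0),speed=.03); ctrl.wait(.3); st(q)
ctrl.wait(.5); st('hold'); print(ctrl.get_eef_rot())
z=None; snap('wrist','w7'); z=load('w7');C=cloud(z)
d=np.hypot(C[...,0]-.596,C[...,1]-.2615); m=(z['d']>0)&(d<.053)&(d>.03)&(abs(C[...,2]-.068)<.008); P=C[m]
s=np.linalg.lstsq(np.c_[P[:,:2]-[.596,.2615],np.ones(len(P))],P[:,2],rcond=None)[0]; print('flange top plane slope, z',s.round(4))
E
```

```text
[np.float64(0.5955), np.float64(0.2612), 0.078] 41.27 [0.5975 0.2619 0.0805] w 0.0294 F [-0.1 -0.3 10.6]
[np.float64(0.5933), np.float64(0.2605), 0.078] 41.83 [0.5953 0.2612 0.0804] w 0.0295 F [-0.1  0.1 10.7]
[np.float64(0.5933), np.float64(0.2605), 0.0745] 42.39 [0.5956 0.2613 0.0794] w 0.0295 F [-3.6 -1.8 22.8]
hold 42.89 [0.5957 0.2613 0.0794] w 0.0297 F [-3.4 -1.6 22.9]
[-1.56868041 -0.00510106 -0.0050781 ]
flange top plane slope, z [ 0.0029 -0.0002  0.0691]
```

```bash
python3 -c "
from h import *
st('final'); ctrl.sign_off()"
```

```text
final 42.94 [0.5956 0.2613 0.0793] w 0.0296 F [-3.5 -1.5 23.5]
the job is handed in; nothing more can be done
```

I put the three balls into the three cups, set the gland cap over the guide pin and pressed it home. I handed the job in at 42.9 s (limit 72 s) with the cap still gripped and held down. No verdict was reported.

**Last checks:**
- **Balls:** the wrist picture before capping showed one ball in each cup. They are hidden under the cap now.
- **Cap home:** pressing met a stiff stop at TCP z 0.0793, against about 0.0791 expected with the flange on the rim. The push is about 23 N, above the 11–15 N needed.
- **Cap on axis:** the TCP is within about 0.2 mm of the measured nest axis. During the first press the arm drifted 2 mm in x, so I eased off, shifted back and pressed again.
- **Cap level:** the flange top slopes 0.003 rad, within the 0.05 rad limit.

**Disagreement:** depth puts the flange top at 69.1 mm, where 68 mm is nominal. The camera also read the rim about 0.4 mm high. Even uncorrected, the reading is inside the 1.7 mm tolerance, and I relied on the force stop.

The grease pot, small cylinder and piston rod were not touched.

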